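# Bottling samples into the archive carrier, in the order of the reference row

### The arm

A 7-joint arm with a two-finger parallel gripper is mounted at the origin on the work surface. World frame = base frame: x ahead of the robot, y to its left, z up, the work surface at z = 0. Lengths are in m, angles in rad, forces in N, time in s.
With the tool pointing down it reaches from about 0.425 to 0.95 m from the base axis. Payload 16.7 kg.
Tool frame: the origin (TCP) lies at the very end of the fingers, on their centre line; the grasp point (between the pads) lies 19 mm behind it; z points along the fingers, y is the direction in which the jaws open and shut (so a half turn about z gives the same grasp; the last joint's range is limited). The gripper opens to 94 mm and grips with 3 to 60 N. Pads are 16 mm wide; open, the fingers measure 119 mm over their backs; the gripper's body (75 mm by 177 mm) begins 78 mm behind the grasp point.
Start: joints at [-1.306, 0.426, 0.074, 1.606, -0.034, 1.111, -0.067], TCP at [0.271, 0.618, 0.205] pointing down, gripper open.
Joint ranges: [-2.85, 2.85], [-0.5, 2.14], [-1.23, 1.37], [0.21, 2.46], [-1.02, 4.16], [0.16, 2.05], [-2.73, 2.73]. Speed limits (rad/s): [1.89, 1.89, 2.39, 2.39, 3.01, 3.01, 3.01].

### API

Orientations are given as a rotation vector (axis times angle).
In Python, from workcell import * gives the robot as it stands.
- The arm moves only by the shell command python3 -m creep 'ROWS'. ROWS is JSON, a list of rows, each an object of numbers: "dx", "dy", "dz": the shift along the tool's x, y, z in m; "yaw": the turn about the tool's z in degrees; "jaw": the opening, from 0 (shut) to 1 (fully open). A call has exactly 10 rows; each row is the pose to reach, as a shift and turn from the pose measured when the call began, along the tool's axes at that moment; what a row does not reach only later rows make up. A row lasts 1/10 s, in which the tool goes at most 50 mm and 8.59 degrees, less where a joint would pass 70% of its speed; a pose out of reach is approached as far as the arm can. A call with a gripper value outside its range is refused whole. The fingers move at their own pace and stop on an object; the grip force is fixed at half the most. Time passes only in rows, so rows that repeat a pose let the fingers close, or fill a call up. It gives the time, the measured TCP pose, the force and the opening at its end, in the units of the state.
- sense(): the state, without advancing time (a new reading comes with each control period).
- grab_frame(name): name is "scene" or "top" or "wrist"; returns a dict with "img" (384x512x3 uint8, red, green, blue), "fx", "fy", "cx", "cy" (pixels), "origin" and "attitude" of the camera in the world. Camera axes: x right, y down, z forward; pixel columns grow to the right and rows downward; lengths in m; the calibration is good to about 2 mm. A picture is of the moment at which its call begins. There is no depth.
- hand_in(): hands the job in, once; it reports no verdict.
The state is a dict: "time_s": time; "joint_pos": joint angles; "joint_velocities": joint speeds; "effort": joint torques, N m; "ee_pos": TCP position; "tool_rot": TCP orientation; "ft_force": force on the tool from outside, world axes, zero at the start; "torque": the same for the moment, N m; "grip_width": finger opening in m.
Only numpy, scipy, OpenCV 4.12 (cv2) and the standard library are available. Lean on these libraries where they do the work, as an engineer would, in place of code of your own. Each camera call takes 0.05 s, during which the arm holds its last target.

### The job

Move the four unlabelled sample bottles from the steel tray into the empty front row of the wooden carrier (the robot's side), in the order of its back row: each must stand in the hole directly in front of the labelled bottle with the same cap colour. Stand them upright on the bottom of their holes, leave the labelled bottles in their places, and knock no bottle over.

Things in the scene. Friction and masses are not known exactly. Their poses are not given: they have to be found in the camera images.
- new_red: sample to be moved, red cap: sealed green glass bottle without label, 140 mm tall, 0.14 to 0.26 kg; round body 44 mm across up to 76 mm height, neck 23 mm across at 102 to 110 mm, flat round cap 30 mm across from 110 to 140 mm (easiest grip from above). Stands upright in any of the tray's four places. Origin: centre of the underside; z up along the bottle
- new_yellow: sample to be moved, yellow cap: sealed green glass bottle without label, 140 mm tall, 0.14 to 0.26 kg; round body 44 mm across up to 76 mm height, neck 23 mm across at 102 to 110 mm, flat round cap 30 mm across from 110 to 140 mm (easiest grip from above). Stands upright in any of the tray's four places. Origin: centre of the underside; z up along the bottle
- new_blue: sample to be moved, blue cap: sealed green glass bottle without label, 140 mm tall, 0.14 to 0.26 kg; round body 44 mm across up to 76 mm height, neck 23 mm across at 102 to 110 mm, flat round cap 30 mm across from 110 to 140 mm (easiest grip from above). Stands upright in any of the tray's four places. Origin: centre of the underside; z up along the bottle
- new_white: sample to be moved, white cap: sealed green glass bottle without label, 140 mm tall, 0.14 to 0.26 kg; round body 44 mm across up to 76 mm height, neck 23 mm across at 102 to 110 mm, flat round cap 30 mm across from 110 to 140 mm (easiest grip from above). Stands upright in any of the tray's four places. Origin: centre of the underside; z up along the bottle
- ref_red: reference bottle, red cap: same size and shape, with a blank white paper label round its body; stands loose in any hole of the carrier's back row and stays there. Origin: centre of the underside; z up along the bottle
- ref_yellow: reference bottle, yellow cap: same size and shape, with a blank white paper label round its body; stands loose in any hole of the carrier's back row and stays there. Origin: centre of the underside; z up along the bottle
- ref_blue: reference bottle, blue cap: same size and shape, with a blank white paper label round its body; stands loose in any hole of the carrier's back row and stays there. Origin: centre of the underside; z up along the bottle
- ref_white: reference bottle, white cap: same size and shape, with a blank white paper label round its body; stands loose in any hole of the carrier's back row and stays there. Origin: centre of the underside; z up along the bottle
- carrier: fixed wooden carrier, 160 (x) by 340 mm (y). Base board top z = 10 mm (bottles stand on it), bored top board z = 35 to 45, end boards 75 mm high. Round through holes 60 mm across: front row (empty, robot's side) x = -40, back row (references) x = 40, at y = -120, -40, 40, 120 mm. Origin: centre of underside; x away from the robot, y along the rows. May swap sides with the tray
- tray: fixed steel tray, black rim 28 mm high, 160 (x) by 340 mm (y). New bottles stand on the front white slat, top z = 22 mm, line x = -35 mm, near y = -120, -40, 40, 120, between two thin rails 61 mm apart, top z = 59 mm. A 52 mm tall funnel and a spare black cap stand on the rear slat (x = 42). Origin: centre of underside; x away from the robot, y along the row
Things that resemble listed ones, but are neither listed nor needed, are in the scene too. Leave any purple look-alike of the ref_blue alone. Leave any purple look-alike of the ref_white alone.

How it is judged:
At the end, for the whole second after the job is handed in: each unlabelled bottle stands upright (0.1 rad), at rest, on the base board (underside under 16 mm up), in the front row (28 to 52 mm before the carrier's middle), within 96 mm of the reference of its own colour; references upright, at rest in the back row (horizontal distance between new_red and ref_red below 0.096 m and x of new_red in the frame of carrier between -0.052 and -0.028 m and z of each of new_red, ref_red, new_yellow, ref_yellow, new_blue, ref_blue, new_white, ref_white in the frame of carrier below 0.016 m and angle between each of new_red, ref_red, new_yellow, ref_yellow, new_blue, ref_blue, new_white, ref_white's own z axis and vertical below 0.1 rad and linear speed of each of new_red, ref_red, new_yellow, ref_yellow, new_blue, ref_blue, new_white, ref_white below 0.02 m/s and x of each of ref_red, ref_yellow, ref_blue, ref_white in the frame of carrier above 0.028 m and horizontal distance between new_yellow and ref_yellow below 0.096 m and x of new_yellow in the frame of carrier between -0.052 and -0.028 m and horizontal distance between new_blue and ref_blue below 0.096 m and x of new_blue in the frame of carrier between -0.052 and -0.028 m and horizontal distance between new_white and ref_white below 0.096 m and x of new_white in the frame of carrier between -0.052 and -0.028 m); the robot touches nothing.
It fails at once if a reference bottle was taken or pushed out of its hole (distance of ref_red from where it was at the start of the episode above 0.022 m).
It fails at once if a reference bottle was taken or pushed out of its hole (distance of ref_yellow from where it was at the start of the episode above 0.022 m).
It fails at once if a reference bottle was taken or pushed out of its hole (distance of ref_blue from where it was at the start of the episode above 0.022 m).
It fails at once if a reference bottle was taken or pushed out of its hole (distance of ref_white from where it was at the start of the episode above 0.022 m).
It fails at once if a bottle was knocked over (angle between any of new_red, new_yellow, new_blue, new_white, ref_red, ref_yellow, ref_blue, ref_white's own z axis and vertical above 0.7 rad).
It also fails if it takes over 109 s, if anything falls off the work surface, if the arm or the gripper's body presses on something with over 40 N, if the wrist force passes 120 N, or if a joint passes its speed limit or range.

## Working session

There is one attempt and no reset: what is moved stays moved. The work goes in short steps, Python scripts to look and compute and a shell command to move; the robot and the scene stay as the last step left them, time stands still between calls to the robot, and variables do not carry over. Pictures are saved under pics/ and viewed, and the job is handed in when it is done.

```bash
mkdir -p pics; ls
cat > h.py <<'E'
from workcell import *
import cv2, numpy as np, json
def snap(n,f):
    g=grab_frame(n); cv2.imwrite('pics/'+f,g['img'][:,:,::-1]); 
    np.savez('pics/'+f+'.npz',**g); return g
E
python3 - <<'E'
from h import *
s=sense(); print(s)
for n in ['scene','top','wrist']:
    g=snap(n,n+'0.png'); print(n,g['fx'],g['fy'],g['cx'],g['cy'],g['origin'],g['attitude'])
E
```

```text
pics
{'time_s': 0.0, 'joint_pos': array([-1.30647588,  0.42670689,  0.07382676,  1.6066412 , -0.03410174,
        1.11078158, -0.06708609]), 'joint_velocities': array([ 0.00095657, -0.00013738, -0.00073074,  0.00118541,  0.00093111,
       -0.00143823, -0.00123479]), 'effort': array([ 6.06469275e-04, -9.35820150e+01,  3.66722345e+00, -4.54168081e+01,
       -4.87768895e-02,  2.07102526e-02,  1.45937829e-04]), 'ee_pos': array([0.27125763, 0.61760254, 0.20477655]), 'tool_rot': array([-6.45358137e-01, -3.07440535e+00,  1.98759319e-03]), 'ft_force': array([-0.0120473 ,  0.48862004,  0.08876298]), 'torque': array([-0.00103289,  0.01239922, -0.06237997]), 'grip_width': 0.09382682730124828}
scene 354.47804872152955 354.47804872152955 262.6016419098781 191.89350158510845 [0.93470136 0.73171545 0.64703062] [-0.65266386 -2.50648554  1.3616131 ]
top 442.89871802029444 442.89871802029444 260.95921463837976 197.23988657937062 [ 0.35899336 -0.05025747  1.3480946 ] [-2.16539949  2.15314429 -0.12351538]
wrist 289.4853441276783 289.4853441276783 251.2761165278532 193.544606132059 [0.20612681 0.64763763 0.38549309] [2.4491847  1.59807103 0.20037448]
```

View pics/scene0.png

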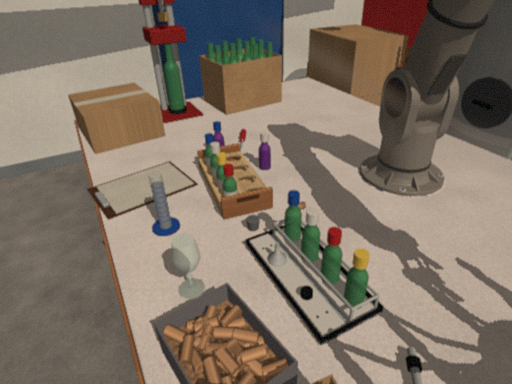

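View pics/top0.png

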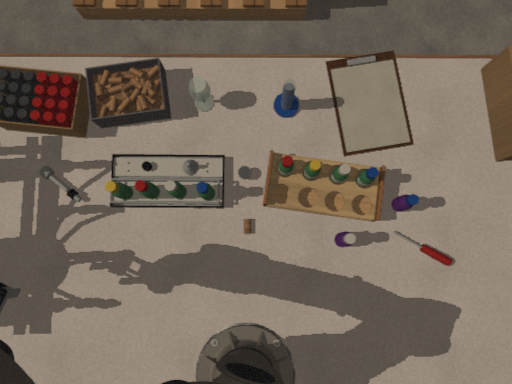

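View pics/wrist0.png

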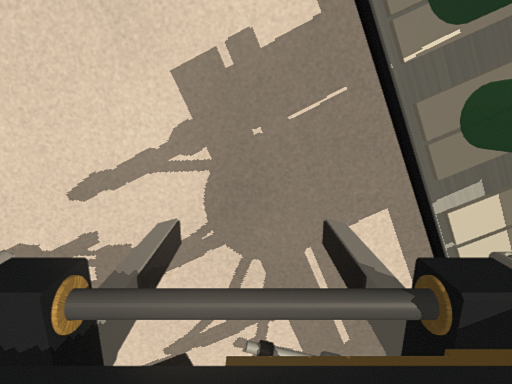

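Top view, left to right: tray bottles are yellow (112,187), red (142,187), white (171,187) and blue (203,188). The carrier's back row is red (287,160), yellow (315,165), white (344,172) and blue (371,174). The purple look-alikes stand outside the carrier at (347,239) and (411,201). I'll enlarge to confirm and measure.

Run:
```python
from h import *
g=np.load('pics/top0.png.npz'); im=g['img'][:,:,::-1]
a=cv2.resize(im[140:220,95:235],None,fx=5,fy=5,interpolation=cv2.INTER_CUBIC)
b=cv2.resize(im[140:250,255:425],None,fx=4.4,fy=4.4,interpolation=cv2.INTER_CUBIC)
cv2.imwrite('pics/ct.png',a);cv2.imwrite('pics/cc.png',b)
```

```text
(no output)
```

View pics/ct.png

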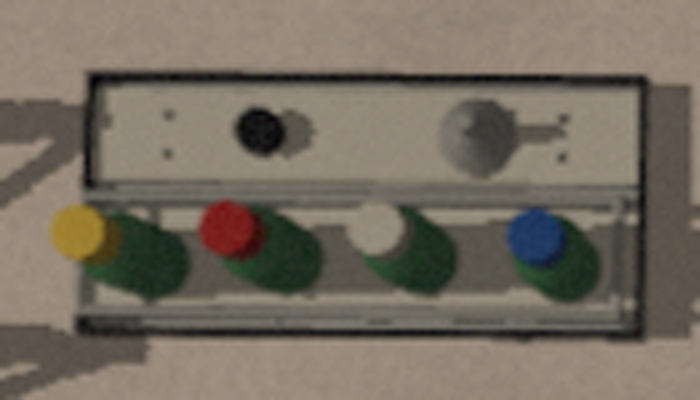

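View pics/cc.png

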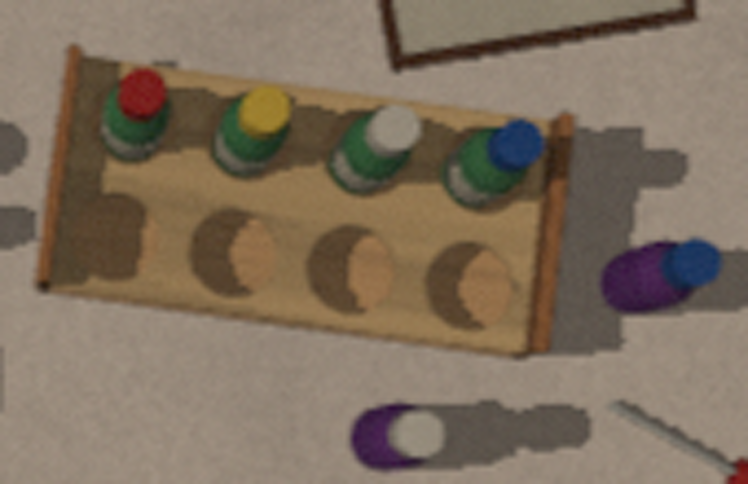

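```bash
cat >> h.py <<'E'
from scipy.spatial.transform import Rotation as R
def ray(g,u,v,z):
    d=R.from_rotvec(g['attitude']).as_matrix()@np.array([(u-g['cx'])/g['fx'],(v-g['cy'])/g['fy'],1])
    o=g['origin']; return o+d*(z-o[2])/d[2]
def proj(g,p):
    c=R.from_rotvec(g['attitude']).as_matrix().T@(np.asarray(p)-g['origin']); return np.array([g['fx']*c[0]/c[2]+g['cx'],g['fy']*c[1]/c[2]+g['cy']])
E
python3 - <<'E'
from h import *
g=np.load('pics/top0.png.npz')
def T(x,y):return (x+.5)/5-.5+95,(y+.5)/5-.5+140
def C(x,y):return (x+.5)/4.4-.5+255,(y+.5)/4.4-.5+140
np.set_printoptions(precision=4,suppress=True)
for n,p in dict(ye=(79,232),re=(229,229),wh=(377,228),bl=(537,238)).items(): print(n,ray(g,*T(*p),.162))
for p in [(90,75),(645,80),(640,335),(80,330)]: print('tray',ray(g,*T(*p),.028))
P=[]
for n,p in dict(re=(142,94),ye=(264,110),wh=(393,128),bl=(516,145)).items(): print(n,ray(g,*C(*p),.150))
for p in [(122,236),(232,252),(350,269),(468,285)]: print('hole',ray(g,*C(*p),.045))
for p in [(73,47),(43,287),(567,116),(540,352)]: print('end',ray(g,*C(*p),.075))
E
```

```text
ye [0.5275 0.3619 0.162 ]
re [0.5295 0.2806 0.162 ]
wh [0.5305 0.2005 0.162 ]
bl [0.5255 0.1137 0.162 ]
tray [0.6429 0.4061 0.028 ]
tray [0.6415 0.0687 0.028 ]
tray [0.486  0.0692 0.028 ]
tray [0.4872 0.4051 0.028 ]
re [ 0.6013 -0.1166  0.15  ]
ye [ 0.5915 -0.1928  0.15  ]
wh [ 0.5805 -0.2731  0.15  ]
bl [ 0.5702 -0.3494  0.15  ]
hole [ 0.5251 -0.1089  0.045 ]
hole [ 0.5147 -0.1829  0.045 ]
hole [ 0.5036 -0.2621  0.045 ]
hole [ 0.4932 -0.3412  0.045 ]
end [ 0.648  -0.0749  0.075 ]
end [ 0.4873 -0.0557  0.075 ]
end [ 0.6031 -0.4024  0.075 ]
end [ 0.4464 -0.3806  0.075 ]
```

Confirmed: the four unlabelled bottles stand on the tray's front slat. The labelled refs, left to right, are red, yellow, white and blue, and the purple look-alikes are outside the carrier. Carrier centre is about (0.5465, -0.228), yaw -0.132, which gives front holes red (0.5226,-0.1037), yellow (0.512,-0.183), white (0.5015,-0.2624) and blue (0.491,-0.3417).

I'll start with yellow and turn the tool square to the world on the way.

```bash
python3 -m creep '[{"dx":-0.04,"dy":-0.016,"dz":0,"yaw":-3,"jaw":0.65},{"dx":-0.08,"dy":-0.032,"dz":0,"yaw":-6,"jaw":0.65},{"dx":-0.12,"dy":-0.048,"dz":0,"yaw":-9,"jaw":0.65},{"dx":-0.16,"dy":-0.064,"dz":0,"yaw":-12,"jaw":0.65},{"dx":-0.20,"dy":-0.08,"dz":0,"yaw":-15,"jaw":0.65},{"dx":-0.24,"dy":-0.095,"dz":0,"yaw":-18,"jaw":0.65},{"dx":-0.28,"dy":-0.11,"dz":0,"yaw":-21,"jaw":0.65},{"dx":-0.32,"dy":-0.125,"dz":0,"yaw":-23.7,"jaw":0.65},{"dx":-0.3375,"dy":-0.131,"dz":0,"yaw":-23.7,"jaw":0.65},{"dx":-0.3375,"dy":-0.131,"dz":0,"yaw":-23.7,"jaw":0.65}]'
cat > st.py <<'E'
import sys
from h import *
np.set_printoptions(precision=4,suppress=True)
s=sense(); M=R.from_rotvec(s['tool_rot']).as_matrix()
print('q',s['joint_pos'],'t',s['time_s'],'F',s['ft_force'],'w',s['grip_width']); print('p',s['ee_pos'],'jawdir',M[:,1],'z',M[:,2])
if len(sys.argv)>3:
    print('tool d',M.T@(np.array(list(map(float,sys.argv[1:4])))-s['ee_pos']))
E
python3 st.py 0.5275 0.3619 0.128
```

```text
time_s: 1.15
ee_pos: [0.53, 0.3588, 0.2049]
tool_rot: [0.008, 3.141, -0.003]
ft_force: [-0.4, 0.3, -0.1]
grip_width: 0.0608
q [-0.7849  0.3709  0.1148  1.6919 -0.0451  1.0826  0.9092] t 1.15 F [-0.444   0.2581 -0.1256] w 0.060838330442318234
p [0.53   0.3588 0.2049] jawdir [ 0.005   1.     -0.0021] z [ 0.0002 -0.0021 -1.    ]
tool d [0.0025 0.0032 0.0769]
```

Run:
```python
from h import *
g=snap('wrist','w1.png'); t=snap('top','t1.png')
for p in [(0.5275,.3619,.162),(0.53,.3588,.162)]: print(proj(g,p))
```

```text
[254.0753161  207.33834973]
[250.25478577 210.31474339]
```

View pics/w1.png

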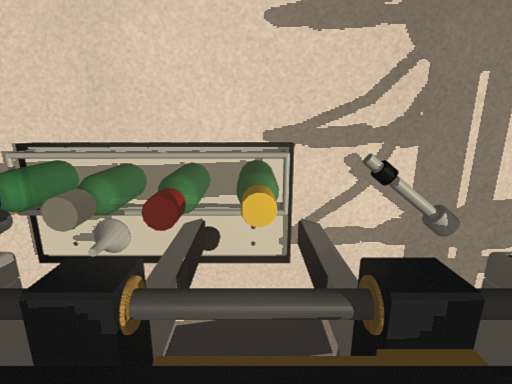

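Wrist view: the yellow cap at (259,206) is 5 px from its prediction, about 4 mm in y, so I'll split the difference. Descending and gripping.

```bash
python3 -m creep '[{"dx":0.002,"dy":0.005,"dz":0.01,"yaw":0,"jaw":0.65},{"dx":0.002,"dy":0.005,"dz":0.03,"yaw":0,"jaw":0.65},{"dx":0.002,"dy":0.005,"dz":0.05,"yaw":0,"jaw":0.65},{"dx":0.002,"dy":0.005,"dz":0.07,"yaw":0,"jaw":0.65},{"dx":0.002,"dy":0.005,"dz":0.077,"yaw":0,"jaw":0.65},{"dx":0.002,"dy":0.005,"dz":0.077,"yaw":0,"jaw":0.65},{"dx":0.002,"dy":0.005,"dz":0.077,"yaw":0,"jaw":0.2},{"dx":0.002,"dy":0.005,"dz":0.077,"yaw":0,"jaw":0.2},{"dx":0.002,"dy":0.005,"dz":0.077,"yaw":0,"jaw":0.2},{"dx":0.002,"dy":0.005,"dz":0.077,"yaw":0,"jaw":0.2}]'; python3 st.py .5121 -.183 .3
```

```text
time_s: 2.25
ee_pos: [0.5254, 0.3673, 0.1284]
tool_rot: [-0.001, -3.141, 0.001]
ft_force: [0.7, -0.5, -0.2]
grip_width: 0.0326
q [-0.7875  0.4468  0.1014  1.7595 -0.0542  0.9386  0.9061] t 2.25 F [ 0.6539 -0.519  -0.1944] w 0.03255597921173338
p [0.5254 0.3673 0.1284] jawdir [ 0.0008  1.     -0.0004] z [-0.0003 -0.0004 -1.    ]
tool d [ 0.013  -0.5504 -0.1714]
```

```bash
python3 -m creep '[{"dx":0,"dy":0,"dz":0,"yaw":0,"jaw":0.1},{"dx":0,"dy":0,"dz":0,"yaw":0,"jaw":0.1},{"dx":0,"dy":0,"dz":-0.01,"yaw":0,"jaw":0.1},{"dx":0,"dy":0,"dz":-0.03,"yaw":0,"jaw":0.1},{"dx":0,"dy":0,"dz":-0.06,"yaw":0,"jaw":0.1},{"dx":0,"dy":0,"dz":-0.09,"yaw":0,"jaw":0.1},{"dx":0,"dy":0,"dz":-0.12,"yaw":0,"jaw":0.1},{"dx":0,"dy":0,"dz":-0.15,"yaw":0,"jaw":0.1},{"dx":0,"dy":0,"dz":-0.17,"yaw":0,"jaw":0.1},{"dx":0,"dy":0,"dz":-0.17,"yaw":0,"jaw":0.1}]'; python3 st.py .5121 -.183 .3; python3 st.py
```

```text
time_s: 3.25
ee_pos: [0.5265, 0.3679, 0.3021]
tool_rot: [0.002, 3.138, 0.005]
ft_force: [0.7, 0.4, -2.3]
grip_width: 0.0294
q [-0.8036  0.3031  0.1207  1.5724 -0.0378  1.2639  0.8928] t 3.25 F [ 0.6944  0.362  -2.3135] w 0.029447316107099886
p [0.5265 0.3679 0.3021] jawdir [0.001 1.    0.003] z [ 0.0034  0.0029 -1.    ]
tool d [ 0.0138 -0.551   0.0004]
q [-0.8036  0.3031  0.1207  1.5724 -0.0378  1.2639  0.8928] t 3.25 F [ 0.6944  0.362  -2.3135] w 0.029447316107099886
p [0.5265 0.3679 0.3021] jawdir [0.001 1.    0.003] z [ 0.0034  0.0029 -1.    ]
```

Gripped and lifted, with about 2.3 N of weight. Carrying toward the carrier.

```bash
python3 -m creep '[{"dx":0,"dy":-0.015,"dz":0,"yaw":0,"jaw":0.1},{"dx":0,"dy":-0.045,"dz":0,"yaw":0,"jaw":0.1},{"dx":0.002,"dy":-0.09,"dz":0,"yaw":0,"jaw":0.1},{"dx":0.003,"dy":-0.135,"dz":0,"yaw":0,"jaw":0.1},{"dx":0.004,"dy":-0.18,"dz":0,"yaw":0,"jaw":0.1},{"dx":0.006,"dy":-0.225,"dz":0,"yaw":0,"jaw":0.1},{"dx":0.007,"dy":-0.27,"dz":0,"yaw":0,"jaw":0.1},{"dx":0.008,"dy":-0.315,"dz":0,"yaw":0,"jaw":0.1},{"dx":0.009,"dy":-0.36,"dz":0,"yaw":0,"jaw":0.1},{"dx":0.01,"dy":-0.40,"dz":0,"yaw":0,"jaw":0.1}]'; python3 st.py .5121 -.183 .3
```

```text
time_s: 4.25
ee_pos: [0.5147, -0.0351, 0.3002]
tool_rot: [0.004, 3.139, 0.004]
ft_force: [1.1, -0.8, -2.2]
grip_width: 0.0295
q [-0.3911  0.0773  0.3612  1.855  -0.0321  1.2119  1.5487] t 4.25 F [ 1.1072 -0.7948 -2.2439] w 0.0294940607129766
p [ 0.5147 -0.0351  0.3002] jawdir [0.0024 1.     0.0029] z [ 0.0024  0.0029 -1.    ]
tool d [ 0.0022 -0.1479 -0.0002]
```

```bash
python3 -m creep '[{"dx":0,"dy":-0.03,"dz":0,"yaw":0,"jaw":0.1},{"dx":0.001,"dy":-0.06,"dz":0,"yaw":0,"jaw":0.1},{"dx":0.002,"dy":-0.09,"dz":0,"yaw":0,"jaw":0.1},{"dx":0.002,"dy":-0.12,"dz":0,"yaw":0,"jaw":0.1},{"dx":0.002,"dy":-0.14,"dz":0,"yaw":0,"jaw":0.1},{"dx":0.002,"dy":-0.148,"dz":0.0,"yaw":0,"jaw":0.1},{"dx":0.002,"dy":-0.148,"dz":0.02,"yaw":0,"jaw":0.1},{"dx":0.002,"dy":-0.148,"dz":0.04,"yaw":0,"jaw":0.1},{"dx":0.002,"dy":-0.148,"dz":0.06,"yaw":0,"jaw":0.1},{"dx":0.002,"dy":-0.148,"dz":0.06,"yaw":0,"jaw":0.1}]'; python3 st.py .5121 -.183 .12
python3 - <<'E'
from h import *
g=snap('wrist','w2.png'); t=snap('top','t2.png'); snap('scene','s2.png')
cv2.imwrite('pics/t2c.png',cv2.resize(t['img'][130:250,245:425,::-1],None,fx=4.4,fy=4.4,interpolation=cv2.INTER_CUBIC))
E
```

```text
time_s: 5.25
ee_pos: [0.5107, -0.1819, 0.2372]
tool_rot: [-0.003, -3.14, -0.006]
ft_force: [0.9, 1.0, -1.2]
grip_width: 0.0299
q [-0.193   0.1893  0.4831  1.8875 -0.102   1.0911  1.8991] t 5.25 F [ 0.9368  0.9575 -1.2149] w 0.0298533416158687
p [ 0.5107 -0.1819  0.2372] jawdir [0.0019 1.     0.0037] z [-0.002   0.0037 -1.    ]
tool d [-0.0016 -0.0015  0.1172]
```

View pics/w2.png

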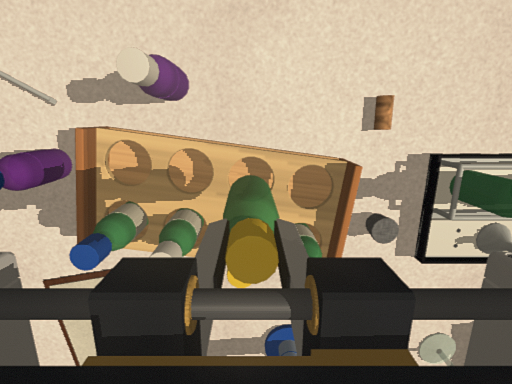

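View pics/s2.png

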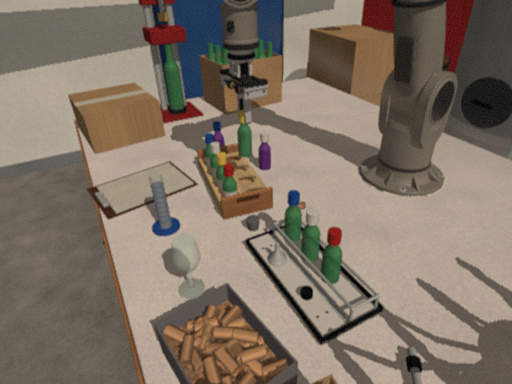

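Wrist view: the held yellow bottle hangs over the second hole from the red end. The holes are at (128,162), (190,170) and (311,186). I'll triangulate them.

Run:
```python
from h import *
np.set_printoptions(precision=4,suppress=True)
g=np.load('pics/w2.png.npz')
for p in [(128,162),(190,170),(252,178),(311,186)]: print(ray(g,*p,.045))
for h in [(0.5226,-.1037),(.5121,-.183),(.5015,-.2624),(.491,-.3417)]: print(proj(g,(*h,.045)))
im=g['img'][:,:,::-1]
cv2.imwrite('pics/w2c.png',cv2.resize(im[110:250,70:370],None,fx=2.6,fy=2.6,interpolation=cv2.INTER_CUBIC))
```

```text
[ 0.4919 -0.3393  0.045 ]
[ 0.5026 -0.2599  0.045 ]
[ 0.5135 -0.1793  0.045 ]
[ 0.5246 -0.1013  0.045 ]
[309.2468 184.5609]
[249.1416 176.9529]
[188.0341 169.1525]
[126.0608 161.3076]
```

View pics/w2c.png

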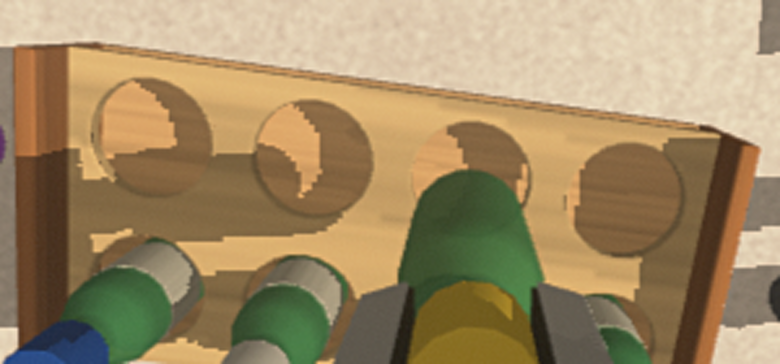

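View pics/t2c.png

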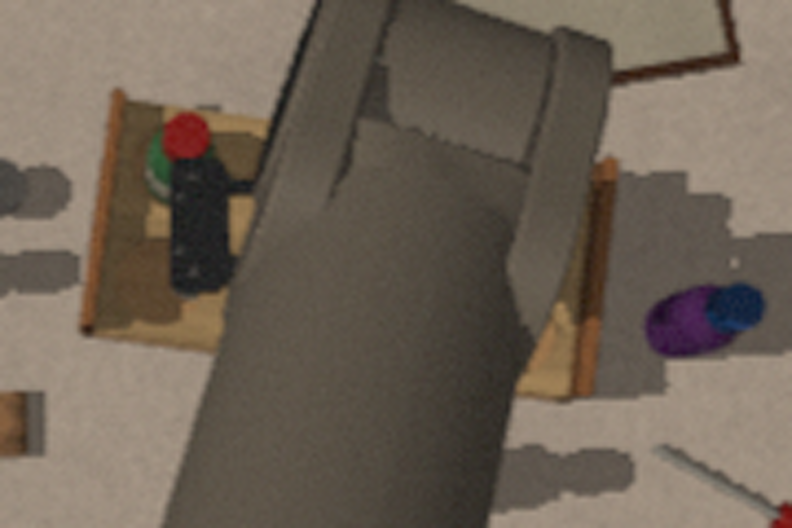

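The wrist view puts the holes 2.5 mm further +y than the top view. Yellow's target is (0.513,-0.180). Lowering.

```bash
python3 -m creep '[{"dx":-0.002,"dy":0.002,"dz":0.01,"yaw":0,"jaw":0.1},{"dx":-0.002,"dy":0.002,"dz":0.025,"yaw":0,"jaw":0.1},{"dx":-0.002,"dy":0.002,"dz":0.04,"yaw":0,"jaw":0.1},{"dx":-0.002,"dy":0.002,"dz":0.055,"yaw":0,"jaw":0.1},{"dx":-0.002,"dy":0.002,"dz":0.07,"yaw":0,"jaw":0.1},{"dx":-0.002,"dy":0.002,"dz":0.08,"yaw":0,"jaw":0.1},{"dx":-0.002,"dy":0.002,"dz":0.09,"yaw":0,"jaw":0.1},{"dx":-0.002,"dy":0.002,"dz":0.10,"yaw":0,"jaw":0.1},{"dx":-0.002,"dy":0.002,"dz":0.108,"yaw":0,"jaw":0.1},{"dx":-0.002,"dy":0.002,"dz":0.108,"yaw":0,"jaw":0.1}]'; python3 st.py .513 -.180 .117
```

```text
time_s: 6.4
ee_pos: [0.5145, -0.1803, 0.1315]
tool_rot: [0.003, 3.14, 0.005]
ft_force: [0.8, 0.1, -1.5]
grip_width: 0.0294
q [-0.1533  0.3192  0.4531  1.9916 -0.1852  0.8691  1.9687] t 6.4 F [ 0.8452  0.1255 -1.4754] w 0.02944612308718574
p [ 0.5145 -0.1803  0.1315] jawdir [0.0021 1.     0.003 ] z [ 0.0015  0.003  -1.    ]
tool d [0.0015 0.0003 0.0145]
```

Run:
```python
from h import *
g=snap('wrist','w3.png'); s=snap('scene','s3.png')
cv2.imwrite('pics/s3c.png',cv2.resize(s['img'][110:230,180:300,::-1],None,fx=4.5,fy=4.5,interpolation=cv2.INTER_CUBIC))
```

```text
(no output)
```

View pics/s3c.png

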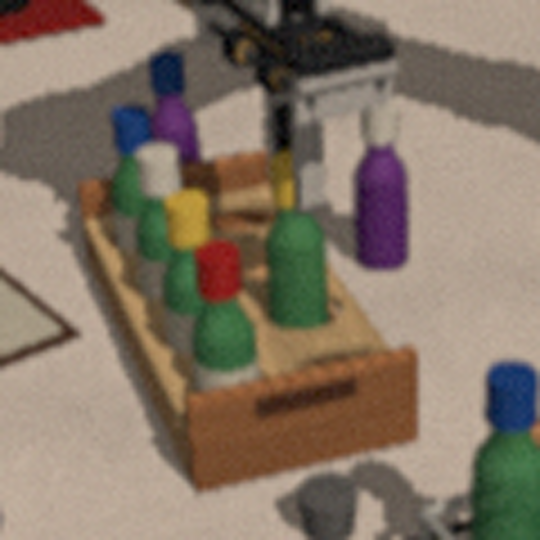

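View pics/w3.png

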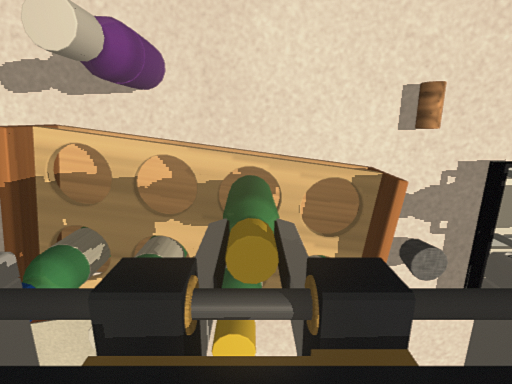

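The bottle is centred in the second hole (250,193). Lowering the last 14 mm, then releasing.

```bash
python3 -m creep '[{"dx":0.001,"dy":0,"dz":0.005,"yaw":0,"jaw":0.1},{"dx":0.001,"dy":0,"dz":0.01,"yaw":0,"jaw":0.1},{"dx":0.001,"dy":0,"dz":0.013,"yaw":0,"jaw":0.1},{"dx":0.001,"dy":0,"dz":0.0145,"yaw":0,"jaw":0.1},{"dx":0.001,"dy":0,"dz":0.0145,"yaw":0,"jaw":0.1},{"dx":0.001,"dy":0,"dz":0.0145,"yaw":0,"jaw":0.35},{"dx":0.001,"dy":0,"dz":0.0145,"yaw":0,"jaw":0.45},{"dx":0.001,"dy":0,"dz":0.0145,"yaw":0,"jaw":0.6},{"dx":0.001,"dy":0,"dz":0.0145,"yaw":0,"jaw":0.6},{"dx":0.001,"dy":0,"dz":0.0145,"yaw":0,"jaw":0.6}]'; python3 st.py .529 .284 .25
```

```text
time_s: 7.5
ee_pos: [0.5141, -0.1805, 0.1182]
tool_rot: [0.004, 3.139, 0.004]
ft_force: [-0.2, 1.4, -0.1]
grip_width: 0.0559
q [-0.1459  0.3365  0.4469  2.004  -0.1976  0.8396  1.9799] t 7.5 F [-0.1588  1.4161 -0.0583] w 0.055922319839417374
p [ 0.5141 -0.1805  0.1182] jawdir [0.0023 1.     0.0028] z [ 0.003   0.0028 -1.    ]
tool d [-0.0142  0.4649 -0.1305]
```

```bash
python3 -m creep '[{"dx":0,"dy":0,"dz":-0.01,"yaw":0,"jaw":0.6},{"dx":0,"dy":0,"dz":-0.04,"yaw":0,"jaw":0.6},{"dx":0,"dy":0,"dz":-0.08,"yaw":0,"jaw":0.6},{"dx":0,"dy":0.04,"dz":-0.095,"yaw":0,"jaw":0.6},{"dx":-0.004,"dy":0.085,"dz":-0.095,"yaw":0,"jaw":0.6},{"dx":-0.006,"dy":0.13,"dz":-0.095,"yaw":0,"jaw":0.6},{"dx":-0.008,"dy":0.175,"dz":-0.095,"yaw":0,"jaw":0.6},{"dx":-0.01,"dy":0.22,"dz":-0.095,"yaw":0,"jaw":0.6},{"dx":-0.012,"dy":0.265,"dz":-0.095,"yaw":0,"jaw":0.6},{"dx":-0.015,"dy":0.31,"dz":-0.095,"yaw":0,"jaw":0.6}]'; python3 st.py .529 .2845 .21;  python3 - <<'E'
from h import *
s=snap('scene','s4.png')
cv2.imwrite('pics/s4c.png',cv2.resize(s['img'][110:230,180:300,::-1],None,fx=4.5,fy=4.5,interpolation=cv2.INTER_CUBIC))
E
```

```text
time_s: 8.5
ee_pos: [0.5294, 0.1309, 0.2151]
tool_rot: [0.004, 3.138, 0.005]
ft_force: [0.3, -0.6, -0.2]
grip_width: 0.0562
q [-0.6097  0.204   0.2896  1.9039 -0.0692  1.0383  1.2774] t 8.5 F [ 0.2535 -0.5762 -0.2392] w 0.05615909669340965
p [0.5294 0.1309 0.2151] jawdir [0.0025 1.     0.0032] z [ 0.004   0.0031 -1.    ]
tool d [0.0008 0.1535 0.0056]
```

View pics/s4c.png

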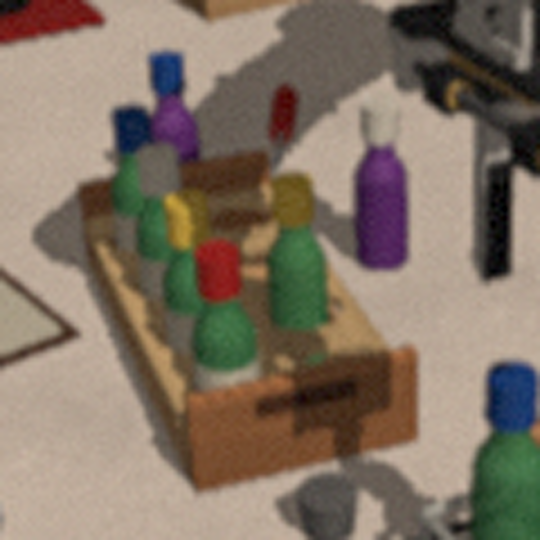

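Yellow stands upright in its hole. The gripper is now near blue, so I'll take that next and measure all caps with the wrist camera.

Run:
```python
from h import *
g=snap('wrist','w5.png')
```

```text
(no output)
```

View pics/w5.png

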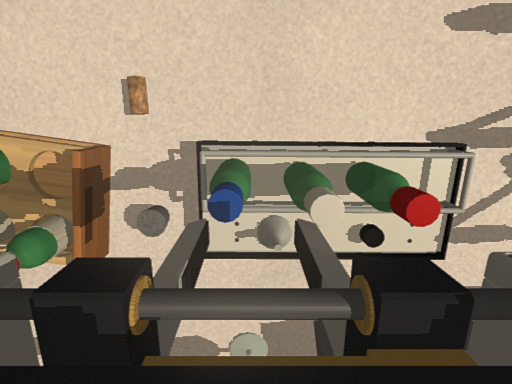

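Wrist view: top-face centres are blue (225,207), white (327,209) and red (421,208).

```bash
python3 - <<'E'
from h import *
np.set_printoptions(precision=4,suppress=True)
g=np.load('pics/w5.png.npz')
for p in [(225,207),(327,210),(421,208)]: print(ray(g,*p,.162))
E
python3 st.py .526 .116 .128
```

```text
[0.5298 0.1181 0.162 ]
[0.5323 0.2043 0.162 ]
[0.5304 0.2839 0.162 ]
q [-0.6127  0.2062  0.2852  1.902  -0.0703  1.0379  1.2781] t 8.6 F [ 0.2006  0.0138 -0.2862] w 0.05657327216624568
p [0.5293 0.1355 0.2146] jawdir [-0.005   1.      0.0042] z [ 0.0034  0.0042 -1.    ]
tool d [ 0.0037 -0.0198  0.0865]
```

```bash
python3 -m creep '[{"dx":0.001,"dy":-0.018,"dz":0,"yaw":0,"jaw":0.65},{"dx":0.001,"dy":-0.018,"dz":0.02,"yaw":0,"jaw":0.65},{"dx":0.001,"dy":-0.018,"dz":0.045,"yaw":0,"jaw":0.65},{"dx":0.001,"dy":-0.018,"dz":0.07,"yaw":0,"jaw":0.65},{"dx":0.001,"dy":-0.018,"dz":0.0865,"yaw":0,"jaw":0.65},{"dx":0.001,"dy":-0.018,"dz":0.0865,"yaw":0,"jaw":0.65},{"dx":0.001,"dy":-0.018,"dz":0.0865,"yaw":0,"jaw":0.1},{"dx":0.001,"dy":-0.018,"dz":0.0865,"yaw":0,"jaw":0.1},{"dx":0.001,"dy":-0.018,"dz":0.0865,"yaw":0,"jaw":0.1},{"dx":0.001,"dy":-0.018,"dz":0.0865,"yaw":0,"jaw":0.1}]'; python3 st.py
```

```text
time_s: 9.6
ee_pos: [0.529, 0.1179, 0.1287]
tool_rot: [-0.008, 3.137, 0.007]
ft_force: [-0.2, 0.3, 0.4]
grip_width: 0.0326
q [-0.571   0.3001  0.2807  1.9969 -0.1132  0.8533  1.3477] t 9.6 F [-0.226   0.3449  0.4087] w 0.03264908271153578
p [0.529  0.1179 0.1287] jawdir [-0.005   1.      0.0047] z [ 0.0043  0.0048 -1.    ]
```

```bash
python3 -m creep '[{"dx":0,"dy":0,"dz":0,"yaw":0,"jaw":0.1},{"dx":0,"dy":0,"dz":0,"yaw":0,"jaw":0.1},{"dx":0,"dy":0,"dz":-0.01,"yaw":0,"jaw":0.1},{"dx":0,"dy":0,"dz":-0.03,"yaw":0,"jaw":0.1},{"dx":0,"dy":0,"dz":-0.06,"yaw":0,"jaw":0.1},{"dx":0,"dy":0,"dz":-0.09,"yaw":0,"jaw":0.1},{"dx":0,"dy":0,"dz":-0.12,"yaw":0,"jaw":0.1},{"dx":0,"dy":0,"dz":-0.15,"yaw":0,"jaw":0.1},{"dx":0,"dy":0,"dz":-0.17,"yaw":0,"jaw":0.1},{"dx":0,"dy":0,"dz":-0.17,"yaw":0,"jaw":0.1}]'; python3 st.py .492 -.339 .3
```

```text
time_s: 10.6
ee_pos: [0.5293, 0.1172, 0.3021]
tool_rot: [-0.008, 3.133, 0.01]
ft_force: [-0.2, -0.3, -1.7]
grip_width: 0.0294
q [-0.6088  0.1214  0.3049  1.803  -0.0428  1.2128  1.2842] t 10.6 F [-0.1761 -0.2567 -1.6534] w 0.029444927707118904
p [0.5293 0.1172 0.3021] jawdir [-0.0048  1.      0.0066] z [ 0.0086  0.0066 -0.9999]
tool d [ 0.0395 -0.4561 -0.0013]
```

```bash
python3 -m creep '[{"dx":0,"dy":-0.015,"dz":0,"yaw":0,"jaw":0.1},{"dx":0.002,"dy":-0.045,"dz":0,"yaw":0,"jaw":0.1},{"dx":0.005,"dy":-0.09,"dz":0,"yaw":0,"jaw":0.1},{"dx":0.008,"dy":-0.135,"dz":0,"yaw":0,"jaw":0.1},{"dx":0.012,"dy":-0.18,"dz":0,"yaw":0,"jaw":0.1},{"dx":0.016,"dy":-0.225,"dz":0,"yaw":0,"jaw":0.1},{"dx":0.02,"dy":-0.27,"dz":0,"yaw":0,"jaw":0.1},{"dx":0.025,"dy":-0.315,"dz":0,"yaw":0,"jaw":0.1},{"dx":0.03,"dy":-0.36,"dz":0,"yaw":0,"jaw":0.1},{"dx":0.035,"dy":-0.40,"dz":0,"yaw":0,"jaw":0.1}]'; python3 st.py .492 -.339 .24
```

```text
time_s: 11.6
ee_pos: [0.4945, -0.2857, 0.2985]
tool_rot: [-0.006, 3.134, 0.01]
ft_force: [1.1, 1.1, -2.0]
grip_width: 0.0295
q [-0.1087  0.1995  0.6214  1.7571 -0.1331  1.221   2.123 ] t 11.6 F [ 1.057   1.1218 -2.0147] w 0.029478296922120503
p [ 0.4945 -0.2857  0.2985] jawdir [-0.0036  1.      0.0065] z [ 0.0075  0.0065 -1.    ]
tool d [ 0.0031 -0.0536  0.0581]
```

```bash
python3 -m creep '[{"dx":0.001,"dy":-0.02,"dz":0,"yaw":0,"jaw":0.1},{"dx":0.002,"dy":-0.04,"dz":0,"yaw":0,"jaw":0.1},{"dx":0.003,"dy":-0.053,"dz":0,"yaw":0,"jaw":0.1},{"dx":0.003,"dy":-0.053,"dz":0.01,"yaw":0,"jaw":0.1},{"dx":0.003,"dy":-0.053,"dz":0.025,"yaw":0,"jaw":0.1},{"dx":0.003,"dy":-0.053,"dz":0.045,"yaw":0,"jaw":0.1},{"dx":0.003,"dy":-0.053,"dz":0.06,"yaw":0,"jaw":0.1},{"dx":0.003,"dy":-0.053,"dz":0.07,"yaw":0,"jaw":0.1},{"dx":0.003,"dy":-0.053,"dz":0.08,"yaw":0,"jaw":0.1},{"dx":0.003,"dy":-0.053,"dz":0.08,"yaw":0,"jaw":0.1}]'; python3 st.py .492 -.339 .13
python3 - <<'E'
from h import *
g=snap('wrist','w6.png')
for h in [(0.524,-.101),(.5025,-.2598),(.492,-.339)]: print(proj(g,(*h,.045)))
E
```

```text
time_s: 12.6
ee_pos: [0.492, -0.3377, 0.2169]
tool_rot: [-0.006, 3.136, 0.011]
ft_force: [1.3, 0.4, -2.7]
grip_width: 0.0293
q [ 0.0067  0.3284  0.6212  1.8026 -0.2253  1.0785  2.2846] t 12.6 F [ 1.3088  0.3578 -2.6503] w 0.029349235215094905
p [ 0.492  -0.3377  0.2169] jawdir [-0.0039  1.      0.0071] z [ 0.006   0.0072 -1.    ]
tool d [ 0.0005 -0.0019  0.0869]
[435.0966945  202.76021978]
[311.71830728 186.19980004]
[248.42965994 177.88131819]
```

View pics/w6.png

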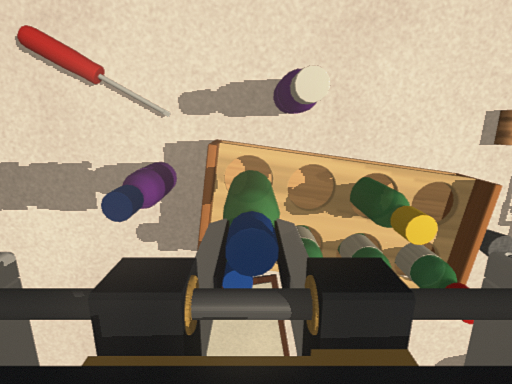

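Hole 3 at (311,187) and hole 4 at (249,177) match the predictions. Lowering blue.

```bash
python3 -m creep '[{"dx":0,"dy":-0.001,"dz":0.01,"yaw":0,"jaw":0.1},{"dx":0,"dy":-0.001,"dz":0.02,"yaw":0,"jaw":0.1},{"dx":0,"dy":-0.001,"dz":0.03,"yaw":0,"jaw":0.1},{"dx":0,"dy":-0.001,"dz":0.04,"yaw":0,"jaw":0.1},{"dx":0,"dy":-0.001,"dz":0.05,"yaw":0,"jaw":0.1},{"dx":0,"dy":-0.001,"dz":0.06,"yaw":0,"jaw":0.1},{"dx":0,"dy":-0.001,"dz":0.07,"yaw":0,"jaw":0.1},{"dx":0,"dy":-0.001,"dz":0.08,"yaw":0,"jaw":0.1},{"dx":0,"dy":-0.001,"dz":0.085,"yaw":0,"jaw":0.1},{"dx":0,"dy":-0.001,"dz":0.085,"yaw":0,"jaw":0.1}]'; python3 st.py .492 -.338 .117
```

```text
time_s: 13.65
ee_pos: [0.4925, -0.3383, 0.132]
tool_rot: [-0.006, 3.136, 0.011]
ft_force: [-0.5, 0.4, -1.6]
grip_width: 0.0294
q [ 0.0514  0.4258  0.5784  1.8807 -0.2997  0.919   2.3473] t 13.65 F [-0.4631  0.4343 -1.5637] w 0.029378338219811895
p [ 0.4925 -0.3383  0.132 ] jawdir [-0.0036  1.      0.0071] z [ 0.0059  0.0071 -1.    ]
tool d [0.0006 0.0002 0.015 ]
```

```bash
python3 -m creep '[{"dx":0,"dy":0,"dz":0.005,"yaw":0,"jaw":0.1},{"dx":0,"dy":0,"dz":0.01,"yaw":0,"jaw":0.1},{"dx":0,"dy":0,"dz":0.013,"yaw":0,"jaw":0.1},{"dx":0,"dy":0,"dz":0.015,"yaw":0,"jaw":0.1},{"dx":0,"dy":0,"dz":0.015,"yaw":0,"jaw":0.1},{"dx":0,"dy":0,"dz":0.015,"yaw":0,"jaw":0.35},{"dx":0,"dy":0,"dz":0.015,"yaw":0,"jaw":0.45},{"dx":0,"dy":0,"dz":0.015,"yaw":0,"jaw":0.6},{"dx":0,"dy":0,"dz":0.015,"yaw":0,"jaw":0.6},{"dx":0,"dy":0,"dz":0.015,"yaw":0,"jaw":0.6}]'
python3 st.py
python3 -m creep '[{"dx":0,"dy":0,"dz":-0.01,"yaw":0,"jaw":0.6},{"dx":0,"dy":0,"dz":-0.04,"yaw":0,"jaw":0.6},{"dx":0,"dy":0,"dz":-0.08,"yaw":0,"jaw":0.6},{"dx":0,"dy":0.03,"dz":-0.10,"yaw":0,"jaw":0.6},{"dx":-0.005,"dy":0.075,"dz":-0.10,"yaw":0,"jaw":0.6},{"dx":-0.01,"dy":0.12,"dz":-0.10,"yaw":0,"jaw":0.6},{"dx":-0.015,"dy":0.165,"dz":-0.10,"yaw":0,"jaw":0.6},{"dx":-0.02,"dy":0.21,"dz":-0.10,"yaw":0,"jaw":0.6},{"dx":-0.025,"dy":0.255,"dz":-0.10,"yaw":0,"jaw":0.6},{"dx":-0.03,"dy":0.30,"dz":-0.10,"yaw":0,"jaw":0.6}]'; python3 st.py .5315 .2035 .21
```

```text
time_s: 14.65
ee_pos: [0.4926, -0.3382, 0.1171]
tool_rot: [-0.006, 3.136, 0.011]
ft_force: [0.0, 0.8, 0.0]
grip_width: 0.0564
q [ 0.0604  0.4446  0.5684  1.892  -0.3142  0.8913  2.3591] t 14.65 F [0.0389 0.7801 0.0417] w 0.05639303422855292
p [ 0.4926 -0.3382  0.1171] jawdir [-0.0036  1.      0.007 ] z [ 0.006   0.0071 -1.    ]
time_s: 15.65
ee_pos: [0.5209, -0.0372, 0.2204]
tool_rot: [-0.005, 3.134, 0.011]
ft_force: [0.1, 0.7, -0.3]
grip_width: 0.0564
q [-0.4833  0.1624  0.4925  1.9561 -0.0974  1.0371  1.6269] t 15.65 F [ 0.0835  0.6515 -0.2949] w 0.05639180221739918
p [ 0.5209 -0.0372  0.2204] jawdir [-0.0034  1.      0.0073] z [ 0.0071  0.0073 -0.9999]
tool d [-0.0113  0.2406  0.0122]
```

```bash
python3 -m creep '[{"dx":-0.002,"dy":0.045,"dz":0.002,"yaw":0,"jaw":0.65},{"dx":-0.004,"dy":0.09,"dz":0.004,"yaw":0,"jaw":0.65},{"dx":-0.006,"dy":0.135,"dz":0.006,"yaw":0,"jaw":0.65},{"dx":-0.008,"dy":0.18,"dz":0.008,"yaw":0,"jaw":0.65},{"dx":-0.01,"dy":0.22,"dz":0.01,"yaw":0,"jaw":0.65},{"dx":-0.011,"dy":0.2405,"dz":0.012,"yaw":0,"jaw":0.65},{"dx":-0.011,"dy":0.2405,"dz":0.012,"yaw":0,"jaw":0.65},{"dx":-0.011,"dy":0.2405,"dz":0.03,"yaw":0,"jaw":0.65},{"dx":-0.011,"dy":0.2405,"dz":0.03,"yaw":0,"jaw":0.65},{"dx":-0.011,"dy":0.2405,"dz":0.03,"yaw":0,"jaw":0.65}]'; python3 st.py .5315 .2035 .128
python3 - <<'E'
from h import *
snap('wrist','w7.png'); s=snap('scene','s7.png')
cv2.imwrite('pics/s7c.png',cv2.resize(s['img'][110:310,180:390,::-1],None,fx=2.9,fy=2.9,interpolation=cv2.INTER_CUBIC))
E
```

```text
time_s: 16.65
ee_pos: [0.5314, 0.2026, 0.1928]
tool_rot: [-0.003, 3.135, 0.011]
ft_force: [0.4, -0.8, 0.3]
grip_width: 0.061
q [-0.7625  0.2676  0.3444  1.8847 -0.1105  0.9978  1.2028] t 16.65 F [ 0.3801 -0.7621  0.3257] w 0.06104902079335562
p [0.5314 0.2026 0.1928] jawdir [-0.0022  1.      0.0069] z [ 0.007  0.007 -1.   ]
tool d [0.0004 0.0004 0.0648]
```

View pics/s7c.png

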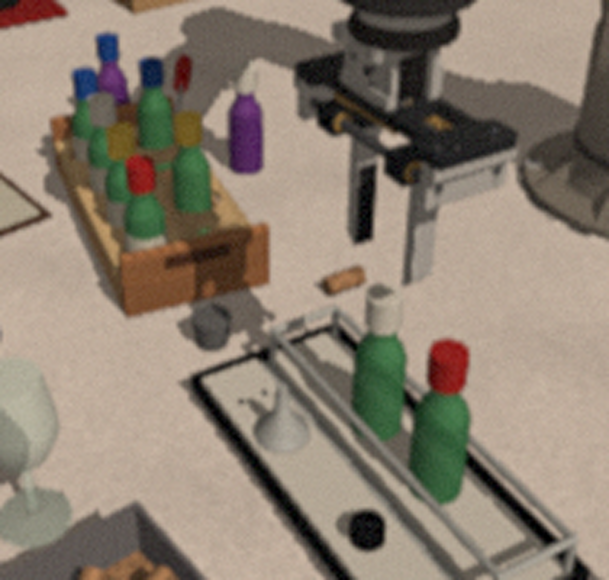

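View pics/w7.png

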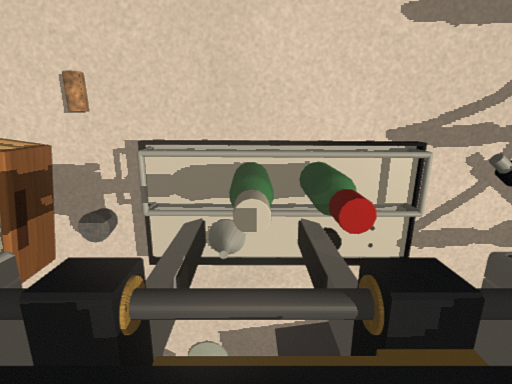

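Blue and yellow stand in place. The white cap at (252,212) is centred between the fingers. Gripping.

```bash
python3 -m creep '[{"dx":0,"dy":0,"dz":0.015,"yaw":0,"jaw":0.65},{"dx":0,"dy":0,"dz":0.035,"yaw":0,"jaw":0.65},{"dx":0,"dy":0,"dz":0.055,"yaw":0,"jaw":0.65},{"dx":0,"dy":0,"dz":0.065,"yaw":0,"jaw":0.65},{"dx":0,"dy":0,"dz":0.065,"yaw":0,"jaw":0.65},{"dx":0,"dy":0,"dz":0.065,"yaw":0,"jaw":0.1},{"dx":0,"dy":0,"dz":0.065,"yaw":0,"jaw":0.1},{"dx":0,"dy":0,"dz":0.065,"yaw":0,"jaw":0.1},{"dx":0,"dy":0,"dz":0.065,"yaw":0,"jaw":0.1},{"dx":0,"dy":0,"dz":0.065,"yaw":0,"jaw":0.1}]'; python3 st.py
python3 -m creep '[{"dx":0,"dy":0,"dz":0,"yaw":0,"jaw":0.1},{"dx":0,"dy":0,"dz":0,"yaw":0,"jaw":0.1},{"dx":0,"dy":0,"dz":-0.01,"yaw":0,"jaw":0.1},{"dx":0,"dy":0,"dz":-0.03,"yaw":0,"jaw":0.1},{"dx":0,"dy":0,"dz":-0.06,"yaw":0,"jaw":0.1},{"dx":0,"dy":0,"dz":-0.09,"yaw":0,"jaw":0.1},{"dx":0,"dy":0,"dz":-0.12,"yaw":0,"jaw":0.1},{"dx":0,"dy":0,"dz":-0.15,"yaw":0,"jaw":0.1},{"dx":0,"dy":0,"dz":-0.17,"yaw":0,"jaw":0.1},{"dx":0,"dy":0,"dz":-0.17,"yaw":0,"jaw":0.1}]'; python3 st.py .5025 -.2598 .3
```

```text
time_s: 17.75
ee_pos: [0.5325, 0.2037, 0.1285]
tool_rot: [-0.004, 3.133, 0.013]
ft_force: [-0.4, -0.3, 3.1]
grip_width: 0.0294
q [-0.7426  0.3449  0.3271  1.9423 -0.148   0.8657  1.2349] t 17.75 F [-0.4278 -0.3331  3.0599] w 0.029433565030719044
p [0.5325 0.2037 0.1285] jawdir [-0.0025  1.      0.008 ] z [ 0.0084  0.008  -0.9999]
time_s: 18.75
ee_pos: [0.5321, 0.2026, 0.3017]
tool_rot: [-0.003, 3.129, 0.016]
ft_force: [0.6, 0.3, -2.6]
grip_width: 0.0295
q [-0.7867  0.1697  0.3609  1.7545 -0.0684  1.2132  1.1654] t 18.75 F [ 0.6033  0.3381 -2.5935] w 0.02953666399835209
p [0.5321 0.2026 0.3017] jawdir [-0.0022  0.9999  0.0105] z [ 0.0123  0.0105 -0.9999]
tool d [ 0.0306 -0.4623 -0.0035]
```

```bash
python3 -m creep '[{"dx":0,"dy":-0.015,"dz":0,"yaw":0,"jaw":0.1},{"dx":0.002,"dy":-0.045,"dz":0,"yaw":0,"jaw":0.1},{"dx":0.004,"dy":-0.09,"dz":-0.001,"yaw":0,"jaw":0.1},{"dx":0.007,"dy":-0.135,"dz":-0.001,"yaw":0,"jaw":0.1},{"dx":0.01,"dy":-0.18,"dz":-0.002,"yaw":0,"jaw":0.1},{"dx":0.013,"dy":-0.225,"dz":-0.002,"yaw":0,"jaw":0.1},{"dx":0.016,"dy":-0.27,"dz":-0.003,"yaw":0,"jaw":0.1},{"dx":0.02,"dy":-0.315,"dz":-0.003,"yaw":0,"jaw":0.1},{"dx":0.024,"dy":-0.36,"dz":-0.003,"yaw":0,"jaw":0.1},{"dx":0.027,"dy":-0.40,"dz":-0.003,"yaw":0,"jaw":0.1}]'; python3 st.py .5025 -.2598 .22
```

```text
time_s: 19.75
ee_pos: [0.5041, -0.2004, 0.2993]
tool_rot: [-0.001, 3.13, 0.017]
ft_force: [1.9, 0.7, -2.2]
grip_width: 0.0292
q [-0.3234  0.1372  0.6675  1.8193 -0.1053  1.209   1.9479] t 19.75 F [ 1.9421  0.6815 -2.1633] w 0.02919311048326508
p [ 0.5041 -0.2004  0.2993] jawdir [-0.0008  0.9999  0.0106] z [ 0.0112  0.0106 -0.9999]
tool d [ 0.0025 -0.0602  0.0786]
```

```bash
python3 -m creep '[{"dx":0.001,"dy":-0.02,"dz":0,"yaw":0,"jaw":0.1},{"dx":0.002,"dy":-0.04,"dz":0,"yaw":0,"jaw":0.1},{"dx":0.0025,"dy":-0.055,"dz":0,"yaw":0,"jaw":0.1},{"dx":0.0025,"dy":-0.06,"dz":0,"yaw":0,"jaw":0.1},{"dx":0.0025,"dy":-0.06,"dz":0.015,"yaw":0,"jaw":0.1},{"dx":0.0025,"dy":-0.06,"dz":0.035,"yaw":0,"jaw":0.1},{"dx":0.0025,"dy":-0.06,"dz":0.055,"yaw":0,"jaw":0.1},{"dx":0.0025,"dy":-0.06,"dz":0.07,"yaw":0,"jaw":0.1},{"dx":0.0025,"dy":-0.06,"dz":0.079,"yaw":0,"jaw":0.1},{"dx":0.0025,"dy":-0.06,"dz":0.079,"yaw":0,"jaw":0.1}]'; python3 st.py .5025 -.2598 .132
python3 - <<'E'
from h import *
g=snap('wrist','w8.png')
for h in [(0.524,-.101),(.5025,-.2598),(.492,-.339)]: print(proj(g,(*h,.045)))
E
```

```text
time_s: 20.75
ee_pos: [0.502, -0.259, 0.2183]
tool_rot: [-0.002, 3.132, 0.017]
ft_force: [-0.1, -0.5, -1.6]
grip_width: 0.0293
q [-0.1932  0.2726  0.6845  1.8746 -0.2125  1.0602  2.1494] t 20.75 F [-0.0863 -0.4835 -1.6247] w 0.029320160434835423
p [ 0.502  -0.259   0.2183] jawdir [-0.0012  0.9999  0.011 ] z [ 0.0092  0.011  -0.9999]
tool d [ 0.0003 -0.0018  0.0863]
[373.34472752 193.93294443]
[248.26210408 177.59718533]
[183.95547688 169.37611322]
```

View pics/w8.png

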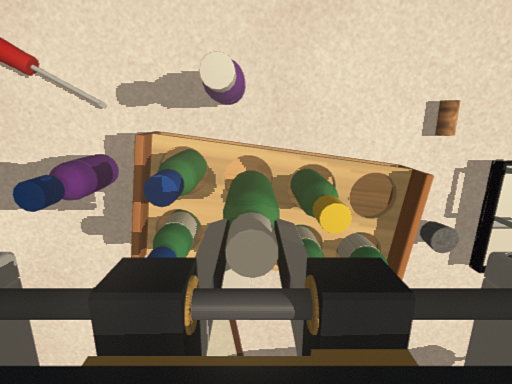

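The white bottle is over hole 3 at (249,177), and hole 1 at (373,194) matches its prediction. Lowering.

```bash
python3 -m creep '[{"dx":0,"dy":-0.001,"dz":0.01,"yaw":0,"jaw":0.1},{"dx":0,"dy":-0.001,"dz":0.02,"yaw":0,"jaw":0.1},{"dx":0,"dy":-0.001,"dz":0.03,"yaw":0,"jaw":0.1},{"dx":0,"dy":-0.001,"dz":0.04,"yaw":0,"jaw":0.1},{"dx":0,"dy":-0.001,"dz":0.05,"yaw":0,"jaw":0.1},{"dx":0,"dy":-0.001,"dz":0.06,"yaw":0,"jaw":0.1},{"dx":0,"dy":-0.001,"dz":0.07,"yaw":0,"jaw":0.1},{"dx":0,"dy":-0.001,"dz":0.08,"yaw":0,"jaw":0.1},{"dx":0,"dy":-0.001,"dz":0.086,"yaw":0,"jaw":0.1},{"dx":0,"dy":-0.001,"dz":0.086,"yaw":0,"jaw":0.1}]'; python3 st.py .5025 -.2598 .117
```

```text
time_s: 21.8
ee_pos: [0.5029, -0.2593, 0.1324]
tool_rot: [-0.001, 3.132, 0.017]
ft_force: [-0.4, -0.3, -3.4]
grip_width: 0.0296
q [-0.1371  0.3814  0.6366  1.9554 -0.3057  0.8942  2.2303] t 21.8 F [-0.3672 -0.3186 -3.3581] w 0.029624735767388662
p [ 0.5029 -0.2593  0.1324] jawdir [-0.0009  0.9999  0.0108] z [ 0.0091  0.0108 -0.9999]
tool d [ 0.0005 -0.0007  0.0154]
```

```bash
python3 -m creep '[{"dx":0,"dy":0,"dz":0.005,"yaw":0,"jaw":0.1},{"dx":0,"dy":0,"dz":0.01,"yaw":0,"jaw":0.1},{"dx":0,"dy":0,"dz":0.013,"yaw":0,"jaw":0.1},{"dx":0,"dy":0,"dz":0.015,"yaw":0,"jaw":0.1},{"dx":0,"dy":0,"dz":0.015,"yaw":0,"jaw":0.1},{"dx":0,"dy":0,"dz":0.015,"yaw":0,"jaw":0.35},{"dx":0,"dy":0,"dz":0.015,"yaw":0,"jaw":0.45},{"dx":0,"dy":0,"dz":0.015,"yaw":0,"jaw":0.6},{"dx":0,"dy":0,"dz":0.015,"yaw":0,"jaw":0.6},{"dx":0,"dy":0,"dz":0.015,"yaw":0,"jaw":0.6}]'
python3 st.py
python3 -m creep '[{"dx":0,"dy":0,"dz":-0.01,"yaw":0,"jaw":0.6},{"dx":0,"dy":0,"dz":-0.04,"yaw":0,"jaw":0.6},{"dx":0,"dy":0,"dz":-0.08,"yaw":0,"jaw":0.6},{"dx":0,"dy":0.03,"dz":-0.10,"yaw":0,"jaw":0.6},{"dx":-0.004,"dy":0.075,"dz":-0.10,"yaw":0,"jaw":0.6},{"dx":-0.008,"dy":0.12,"dz":-0.10,"yaw":0,"jaw":0.6},{"dx":-0.012,"dy":0.165,"dz":-0.10,"yaw":0,"jaw":0.6},{"dx":-0.016,"dy":0.21,"dz":-0.10,"yaw":0,"jaw":0.6},{"dx":-0.02,"dy":0.255,"dz":-0.10,"yaw":0,"jaw":0.6},{"dx":-0.024,"dy":0.30,"dz":-0.10,"yaw":0,"jaw":0.6}]'; python3 st.py .530 .2835 .195
```

```text
time_s: 22.8
ee_pos: [0.5031, -0.2592, 0.1176]
tool_rot: [-0.001, 3.132, 0.017]
ft_force: [0.5, 0.3, 0.7]
grip_width: 0.0563
q [-0.1258  0.4017  0.625   1.9669 -0.3238  0.8657  2.2452] t 22.8 F [0.4853 0.3256 0.729 ] w 0.056295207751871586
p [ 0.5031 -0.2592  0.1176] jawdir [-0.0008  0.9999  0.0108] z [ 0.0094  0.0109 -0.9999]
time_s: 23.8
ee_pos: [0.5259, 0.0414, 0.222]
tool_rot: [-0.001, 3.131, 0.018]
ft_force: [0.9, 0.3, 0.5]
grip_width: 0.0566
q [-0.6685  0.1701  0.5384  1.9488 -0.1123  1.0372  1.4911] t 23.8 F [0.9279 0.324  0.5024] w 0.05655341597766549
p [0.5259 0.0414 0.222 ] jawdir [-0.0006  0.9999  0.0113] z [ 0.0105  0.0113 -0.9999]
tool d [-0.0039  0.2417  0.0298]
```

```bash
python3 -m creep '[{"dx":-0.001,"dy":0.045,"dz":0,"yaw":0,"jaw":0.65},{"dx":-0.001,"dy":0.09,"dz":0,"yaw":0,"jaw":0.65},{"dx":-0.002,"dy":0.135,"dz":0,"yaw":0,"jaw":0.65},{"dx":-0.003,"dy":0.18,"dz":0.005,"yaw":0,"jaw":0.65},{"dx":-0.004,"dy":0.22,"dz":0.01,"yaw":0,"jaw":0.65},{"dx":-0.004,"dy":0.242,"dz":0.02,"yaw":0,"jaw":0.65},{"dx":-0.004,"dy":0.242,"dz":0.03,"yaw":0,"jaw":0.65},{"dx":-0.004,"dy":0.242,"dz":0.03,"yaw":0,"jaw":0.65},{"dx":-0.004,"dy":0.242,"dz":0.03,"yaw":0,"jaw":0.65},{"dx":-0.004,"dy":0.242,"dz":0.03,"yaw":0,"jaw":0.65}]'; python3 st.py .530 .2835 .128
python3 - <<'E'
from h import *
w=snap('wrist','w9.png'); s=snap('scene','s9.png')
cv2.imwrite('pics/s9c.png',np.hstack([cv2.resize(s['img'][110:230,180:300,::-1],(384,384),interpolation=cv2.INTER_CUBIC),w['img'][:,100:500,::-1]]))
E
```

```text
time_s: 24.8
ee_pos: [0.5306, 0.2824, 0.1955]
tool_rot: [0.002, 3.13, 0.018]
ft_force: [-0.1, 0.5, 0.1]
grip_width: 0.0611
q [-0.9202  0.3215  0.4067  1.8185 -0.1526  1.0159  1.1158] t 24.8 F [-0.0733  0.4538  0.1344] w 0.061083317030156896
p [0.5306 0.2824 0.1955] jawdir [0.0014 0.9999 0.0115] z [ 0.0111  0.0115 -0.9999]
tool d [0.0014 0.0003 0.0675]
```

View pics/s9c.png

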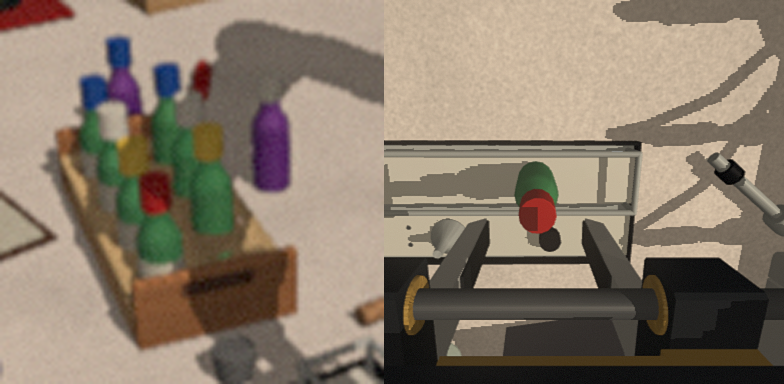

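White is in its hole, between blue and yellow. The red cap at wrist pixel (253,211) is centred between the fingers.

```bash
python3 -m creep '[{"dx":0,"dy":0,"dz":0.015,"yaw":0,"jaw":0.65},{"dx":0,"dy":0,"dz":0.035,"yaw":0,"jaw":0.65},{"dx":0,"dy":0,"dz":0.055,"yaw":0,"jaw":0.65},{"dx":0,"dy":0,"dz":0.067,"yaw":0,"jaw":0.65},{"dx":0,"dy":0,"dz":0.067,"yaw":0,"jaw":0.65},{"dx":0,"dy":0,"dz":0.067,"yaw":0,"jaw":0.1},{"dx":0,"dy":0,"dz":0.067,"yaw":0,"jaw":0.1},{"dx":0,"dy":0,"dz":0.067,"yaw":0,"jaw":0.1},{"dx":0,"dy":0,"dz":0.067,"yaw":0,"jaw":0.1},{"dx":0,"dy":0,"dz":0.067,"yaw":0,"jaw":0.1}]'; python3 st.py
python3 -m creep '[{"dx":0,"dy":0,"dz":0,"yaw":0,"jaw":0.1},{"dx":0,"dy":0,"dz":0,"yaw":0,"jaw":0.1},{"dx":0,"dy":0,"dz":-0.01,"yaw":0,"jaw":0.1},{"dx":0,"dy":0,"dz":-0.03,"yaw":0,"jaw":0.1},{"dx":0,"dy":0,"dz":-0.06,"yaw":0,"jaw":0.1},{"dx":0,"dy":0,"dz":-0.09,"yaw":0,"jaw":0.1},{"dx":0,"dy":0,"dz":-0.12,"yaw":0,"jaw":0.1},{"dx":0,"dy":0,"dz":-0.15,"yaw":0,"jaw":0.1},{"dx":0,"dy":0,"dz":-0.17,"yaw":0,"jaw":0.1},{"dx":0,"dy":0,"dz":-0.17,"yaw":0,"jaw":0.1}]'; python3 st.py .524 -.101 .3
```

```text
time_s: 25.9
ee_pos: [0.5315, 0.2839, 0.129]
tool_rot: [0.001, 3.13, 0.019]
ft_force: [0.3, -1.6, 3.7]
grip_width: 0.0292
q [-0.8974  0.3981  0.3838  1.8762 -0.1943  0.8863  1.1504] t 25.9 F [ 0.2973 -1.5695  3.75  ] w 0.02918826584434588
p [0.5315 0.2839 0.129 ] jawdir [0.0007 0.9999 0.0123] z [ 0.0117  0.0123 -0.9999]
time_s: 26.9
ee_pos: [0.5305, 0.2821, 0.3023]
tool_rot: [0.002, 3.126, 0.024]
ft_force: [0.4, -0.7, -1.2]
grip_width: 0.0295
q [-0.9474  0.2285  0.4291  1.6937 -0.1063  1.2204  1.0762] t 26.9 F [ 0.3862 -0.716  -1.1536] w 0.02949060255103138
p [0.5305 0.2821 0.3023] jawdir [0.0009 0.9999 0.0152] z [ 0.0153  0.0152 -0.9998]
tool d [ 0.0061 -0.3831 -0.0036]
```

```bash
python3 -m creep '[{"dx":0,"dy":-0.015,"dz":0,"yaw":0,"jaw":0.1},{"dx":0.001,"dy":-0.045,"dz":0,"yaw":0,"jaw":0.1},{"dx":0.002,"dy":-0.09,"dz":-0.001,"yaw":0,"jaw":0.1},{"dx":0.002,"dy":-0.135,"dz":-0.002,"yaw":0,"jaw":0.1},{"dx":0.003,"dy":-0.18,"dz":-0.002,"yaw":0,"jaw":0.1},{"dx":0.004,"dy":-0.225,"dz":-0.003,"yaw":0,"jaw":0.1},{"dx":0.004,"dy":-0.27,"dz":-0.003,"yaw":0,"jaw":0.1},{"dx":0.005,"dy":-0.31,"dz":-0.004,"yaw":0,"jaw":0.1},{"dx":0.006,"dy":-0.34,"dz":-0.004,"yaw":0,"jaw":0.1},{"dx":0.006,"dy":-0.36,"dz":-0.004,"yaw":0,"jaw":0.1}]'; python3 st.py .524 -.101 .22
```

```text
time_s: 27.9
ee_pos: [0.5225, -0.0814, 0.2999]
tool_rot: [0.007, 3.127, 0.023]
ft_force: [0.5, -0.7, -2.3]
grip_width: 0.0295
q [-0.5661  0.1011  0.6694  1.8496 -0.0847  1.2013  1.6972] t 27.9 F [ 0.5253 -0.6504 -2.2589] w 0.02950663952884657
p [ 0.5225 -0.0814  0.2999] jawdir [0.0041 0.9999 0.015 ] z [ 0.0141  0.015  -0.9998]
tool d [-0.0004 -0.0208  0.0796]
```

```bash
python3 -m creep '[{"dx":0,"dy":-0.01,"dz":0,"yaw":0,"jaw":0.1},{"dx":0,"dy":-0.02,"dz":0,"yaw":0,"jaw":0.1},{"dx":0,"dy":-0.022,"dz":0,"yaw":0,"jaw":0.1},{"dx":0,"dy":-0.022,"dz":0.01,"yaw":0,"jaw":0.1},{"dx":0,"dy":-0.022,"dz":0.025,"yaw":0,"jaw":0.1},{"dx":0,"dy":-0.022,"dz":0.04,"yaw":0,"jaw":0.1},{"dx":0,"dy":-0.022,"dz":0.055,"yaw":0,"jaw":0.1},{"dx":0,"dy":-0.022,"dz":0.07,"yaw":0,"jaw":0.1},{"dx":0,"dy":-0.022,"dz":0.08,"yaw":0,"jaw":0.1},{"dx":0,"dy":-0.022,"dz":0.08,"yaw":0,"jaw":0.1}]'; python3 st.py .5225 -.1025 .132
python3 - <<'E'
from h import *
g=snap('wrist','w10.png')
for h in [(0.524,-.101),(.5025,-.2598)]: print(proj(g,(*h,.045)))
E
```

```text
time_s: 28.9
ee_pos: [0.5228, -0.1014, 0.2181]
tool_rot: [0.005, 3.13, 0.023]
ft_force: [-0.3, -0.1, -1.1]
grip_width: 0.0293
q [-0.5034  0.1998  0.6765  1.9465 -0.1642  1.0353  1.8141] t 28.9 F [-0.2834 -0.1242 -1.071 ] w 0.029330991227623025
p [ 0.5228 -0.1014  0.2181] jawdir [0.0031 0.9999 0.0148] z [ 0.0117  0.0148 -0.9998]
tool d [ 0.0013 -0.0024  0.086 ]
[248.6989972  177.81341995]
[118.07843906 161.42627534]
```

View pics/w10.png

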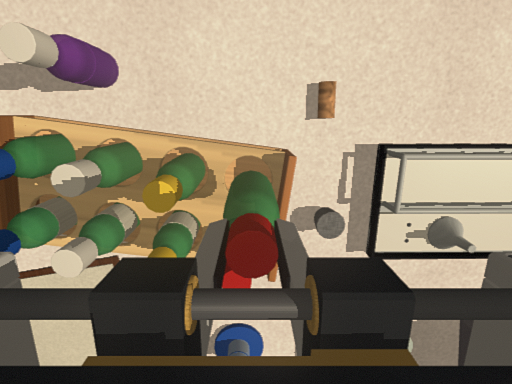

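The red bottle is over hole 1 at (249,178), and the other three stand in theirs. Lowering.

```bash
python3 -m creep '[{"dx":0,"dy":-0.002,"dz":0.01,"yaw":0,"jaw":0.1},{"dx":0.001,"dy":-0.002,"dz":0.02,"yaw":0,"jaw":0.1},{"dx":0.001,"dy":-0.002,"dz":0.03,"yaw":0,"jaw":0.1},{"dx":0.001,"dy":-0.002,"dz":0.04,"yaw":0,"jaw":0.1},{"dx":0.001,"dy":-0.002,"dz":0.05,"yaw":0,"jaw":0.1},{"dx":0.001,"dy":-0.002,"dz":0.06,"yaw":0,"jaw":0.1},{"dx":0.001,"dy":-0.002,"dz":0.07,"yaw":0,"jaw":0.1},{"dx":0.001,"dy":-0.002,"dz":0.08,"yaw":0,"jaw":0.1},{"dx":0.001,"dy":-0.002,"dz":0.086,"yaw":0,"jaw":0.1},{"dx":0.001,"dy":-0.002,"dz":0.086,"yaw":0,"jaw":0.1}]'; python3 st.py .5225 -.1025 .117
```

```text
time_s: 29.95
ee_pos: [0.523, -0.1024, 0.1321]
tool_rot: [0.006, 3.13, 0.023]
ft_force: [-0.5, 0.0, -2.0]
grip_width: 0.0296
q [-0.4427  0.3189  0.6355  2.0311 -0.2699  0.86    1.9122] t 29.95 F [-0.4647  0.02   -2.0123] w 0.029609482910764557
p [ 0.523  -0.1024  0.1321] jawdir [0.0036 0.9999 0.0146] z [ 0.0115  0.0145 -0.9998]
tool d [ 0.0007 -0.0003  0.0151]
```

```bash
python3 -m creep '[{"dx":0,"dy":0,"dz":0.005,"yaw":0,"jaw":0.1},{"dx":0,"dy":0,"dz":0.01,"yaw":0,"jaw":0.1},{"dx":0,"dy":0,"dz":0.013,"yaw":0,"jaw":0.1},{"dx":0,"dy":0,"dz":0.015,"yaw":0,"jaw":0.1},{"dx":0,"dy":0,"dz":0.015,"yaw":0,"jaw":0.1},{"dx":0,"dy":0,"dz":0.015,"yaw":0,"jaw":0.35},{"dx":0,"dy":0,"dz":0.015,"yaw":0,"jaw":0.45},{"dx":0,"dy":0,"dz":0.015,"yaw":0,"jaw":0.6},{"dx":0,"dy":0,"dz":0.015,"yaw":0,"jaw":0.6},{"dx":0,"dy":0,"dz":0.015,"yaw":0,"jaw":0.6}]'
python3 st.py
python3 -m creep '[{"dx":0,"dy":0,"dz":-0.01,"yaw":0,"jaw":0.6},{"dx":0,"dy":0,"dz":-0.04,"yaw":0,"jaw":0.6},{"dx":0,"dy":0,"dz":-0.08,"yaw":0,"jaw":0.6},{"dx":0,"dy":0.03,"dz":-0.11,"yaw":0,"jaw":0.6},{"dx":0,"dy":0.075,"dz":-0.13,"yaw":0,"jaw":0.6},{"dx":0,"dy":0.12,"dz":-0.13,"yaw":0,"jaw":0.6},{"dx":0,"dy":0.165,"dz":-0.13,"yaw":0,"jaw":0.6},{"dx":0,"dy":0.21,"dz":-0.13,"yaw":0,"jaw":0.6},{"dx":0,"dy":0.25,"dz":-0.13,"yaw":0,"jaw":0.6},{"dx":0,"dy":0.27,"dz":-0.13,"yaw":0,"jaw":0.6}]'; python3 -m creep '[{"dx":0,"dy":0.04,"dz":0},{"dx":0,"dy":0.08,"dz":0},{"dx":0,"dy":0.12,"dz":0},{"dx":0,"dy":0.15,"dz":0},{"dx":0,"dy":0.15,"dz":0},{"dx":0,"dy":0.15,"dz":0},{"dx":0,"dy":0.15,"dz":0},{"dx":0,"dy":0.15,"dz":0},{"dx":0,"dy":0.15,"dz":0},{"dx":0,"dy":0.15,"dz":0}]'
python3 - <<'E'
from h import *
t=snap('top','t11.png'); s=snap('scene','s11.png')
cv2.imwrite('pics/t11c.png',cv2.resize(t['img'][130:250,245:425,::-1],None,fx=4.4,fy=4.4,interpolation=cv2.INTER_CUBIC))
cv2.imwrite('pics/s11c.png',cv2.resize(s['img'][110:230,180:300,::-1],None,fx=4.5,fy=4.5,interpolation=cv2.INTER_CUBIC))
print(sense()['time_s'],sense()['ft_force'])
E
```

```text
time_s: 30.95
ee_pos: [0.5232, -0.1022, 0.1172]
tool_rot: [0.006, 3.13, 0.023]
ft_force: [0.3, -0.0, 0.6]
grip_width: 0.0556
q [-0.4301  0.3416  0.6237  2.0427 -0.2908  0.83    1.9303] t 30.95 F [ 0.2807 -0.0289  0.632 ] w 0.05562532199247243
p [ 0.5232 -0.1022  0.1172] jawdir [0.0035 0.9999 0.0146] z [ 0.0116  0.0146 -0.9998]
time_s: 31.95
ee_pos: [0.5221, 0.1696, 0.2518]
tool_rot: [0.0, 3.13, 0.024]
ft_force: [0.3, -0.7, -1.1]
grip_width: 0.0563
32.05 [-0.25442333  0.01940499  0.18515991]schema error: expected keys dx, dy, dz, yaw, jaw
```

View pics/t11c.png

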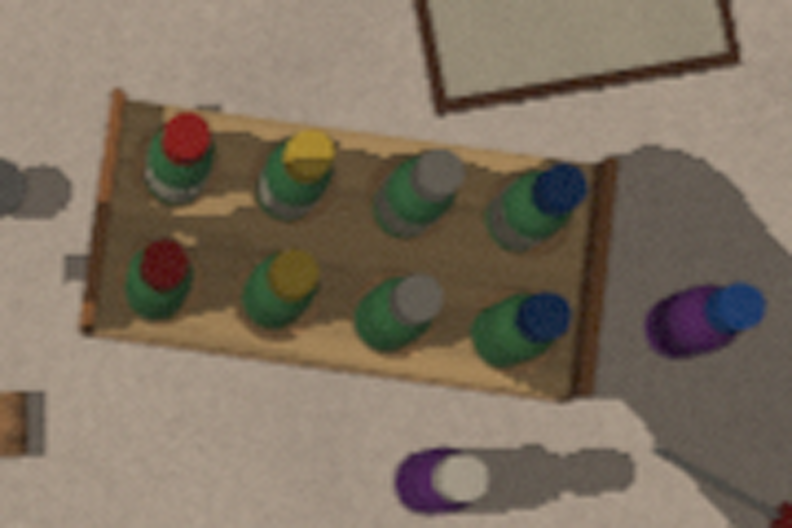

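View pics/s11c.png

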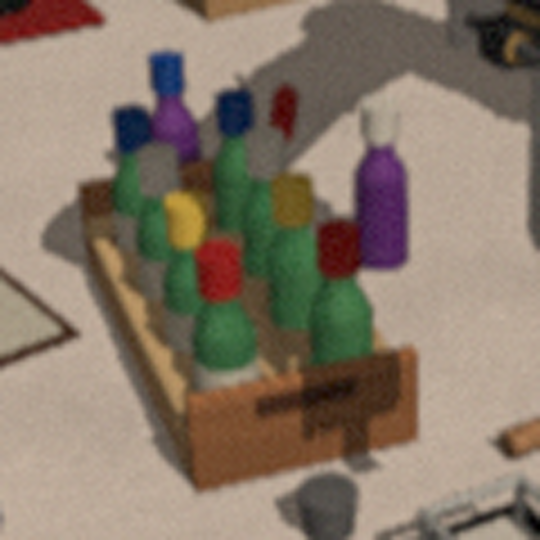

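All eight stand upright with colours paired. One numeric check of the pairs before handing in (the extra retreat call was refused for missing keys, but the arm is already clear at z 0.25).

Run:
```python
from h import *
g=np.load('pics/t11.png.npz')
C=lambda x,y:((x+.5)/4.4-.5+245,(y+.5)/4.4-.5+130)
c,s=np.cos(-.132),np.sin(-.132)
for n,a,b in [('r',(187,137),(164,265)),('y',(309,155),(296,275)),('w',(439,174),(417,299)),('b',(559,190),(543,317))]:
    A=ray(g,*C(*a),.15)[:2];B=ray(g,*C(*b),.15)[:2]; d=B-[.5475,-.2265]
    print(n,np.linalg.norm(A-B).round(4),'new x in carrier',round(c*d[0]+s*d[1],4))
print(hand_in())
```

```text
r 0.0821 new x in carrier -0.0424
y 0.0761 new x in carrier -0.0374
w 0.0799 new x in carrier -0.042
b 0.0805 new x in carrier -0.0425
the job is handed in; nothing more can be done
None
```

I moved all four unlabelled bottles into the carrier's front row, each in front of the labelled bottle with the same cap colour, and handed the job in at about 32 s. I placed them in the order yellow, blue, white, red.

- **Pairing:** in the last pictures all eight bottles stand upright in their holes. Each new bottle measures 76–82 mm from its reference (limit 96 mm).
- **Position:** the new bottles sit 37–43 mm in front of the carrier's middle (allowed 28–52 mm). These figures come from cap positions picked by eye in the top camera. I released each bottle with its underside computed to be about 1 mm above the base board, and did not measure the final height separately.
- **References and look-alikes:** the references stayed in their holes, and I left the purple look-alikes alone.
- **Robot:** the gripper is open and clear of everything, about 0.25 m up.

**What disagreed or failed:**
- The top and wrist cameras differed by 2–4 mm. I leaned on the wrist readings, and the grasps and fits agreed with them.
- The tool's tilt crept up to about 0.02 rad over the run.
- A last, unneeded retreat call was refused because its rows lacked keys.

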